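# Tap the tusk wedge home in the closet's oak shelf

## Robot

A 7-joint arm with a two-finger parallel gripper is mounted at the origin on the work surface. World frame = base frame: x ahead of the robot, y to its left, z up, the work surface at z = 0. Lengths are in m, angles in degrees, forces in N, time in s.
With the tool pointing down it reaches from about 0.425 to 0.875 m from the base axis. Payload 4.7 kg.
Tool frame: the origin (TCP) lies on the mounting face of the last link; the fingertips stand 182 mm ahead of it and the grasp point (between the pads) lies 164 mm ahead of it; z points along the fingers, x is the direction in which the jaws open and shut, and the axes are right-handed (so a half turn about z gives the same grasp; the last joint's range is limited). The gripper opens to 87 mm and grips with 3 to 60 N. Pads are 19 mm wide; open, the fingers measure 117 mm over their backs; the gripper's body (75 mm by 190 mm) begins 51 mm behind the grasp point.
Start: joints at [72.657, 18.392, -4.016, 83.108, 1.295, 78.541, -3.26], TCP at [0.202, -0.618, 0.405] pointing down, gripper open.
Joint ranges: [-163.93, 163.93], [-17.29, 119.83], [-79.2, 71.16], [3.27, 140.29], [-89.18, 269.18], [5.43, 117.66], [-154.24, 154.24]. Speed limits (degrees/s): [147.25, 147.25, 180, 180, 180, 180, 180].

## Interface

Orientations are given as [roll, pitch, yaw] about the fixed x, y, z axes, in that order (R = Rz(yaw) Ry(pitch) Rx(roll)).
In Python, from cell import status, cams, env, outline_of, landmark_of gives the robot as it stands. The module is installed in compiled form; this text tells all that it offers.
- The arm moves only by the tool jog_arm, never from a script. Its argument "rows" is a list of rows, each a list of 7 numbers: the closure, from 0 (fully open) to 1 (shut), then the shift along the tool's x, y, z in m, then the turn, a rotation vector about the tool's x, y, z in degrees. A call has 1 to 12 rows; each row shifts and turns the commanded pose from where the row before left it, along the tool's axes as they then stand; what a row does not reach is not made up. A row lasts 1/12 s, in which the tool goes at most 41.7 mm and 7.16 degrees, less where a joint would pass 70% of its speed; a pose out of reach is approached as far as the arm can. A call with a gripper value outside its range is refused whole. The fingers move at their own pace and stop on an object; "grip_force" is the grip in N (left out, the last holds). Time passes only in rows, so rows that do not move let the fingers close. It gives the time, the measured TCP pose, the force and the opening at its end, in the units of the state.
- status.get_obs(): the state, without advancing time (a new reading comes with each control period).
- cams.read_camera(name): name is "scene" or "top" or "wrist"; returns (picture, depth): 420x560x3 uint8, red, green, blue; 420x560 float32, m along the optical axis (not along the pixel's ray), 0 where there is no reading.
- cams.camera_params(name): a dict with "vfov" (degrees; the focal length in pixels is half the picture's height over the tangent of half this angle, whatever the lens; pixels are square), "cx", "cy" (the principal point, pixels), "k1" (the pictures are not rectified: a ray, as slopes to the right and down, at radius r is drawn at 1 + k1 r^2 times it, then the intrinsics apply), "eye" and "attitude" of the camera in the world. Camera axes: x right, y up, looking along -z (the intrinsics and any distortion apply to the point x, -y, -z); pixel columns grow to the right and rows downward; lengths in m; the calibration is good to about 2 mm. A picture is of the moment at which its call begins: read the wrist's pose just before it. camera_params takes no time and is no camera call; for the wrist camera it gives the pose at the moment of the call.
- env.sign_off(): hands the job in, once; it reports no verdict.
Trained networks look in the newest picture that a camera, given by its name, has taken for a name from the list of things; names that differ only in an ending like _2 or _b are one class to them, and where a whole thing is asked for, a point or a joint stands for the part that bears it (a point fixed in the world has none). Each returns a list of dicts, best first, with "conf" (0 to 1); they miss things now and then, are a little off and sometimes report something else, mostly with a low value. They report only what shows in the picture. A call takes as long as a camera call.
- outline_of(camera, name): "pixels" (420x560 bool, what is visible of it) and "box" ([left, top, right, bottom] in pixels, round what is visible of it).
- landmark_of(camera, name): "position" ([row, column] in pixels: a listed point, or the origin of a listed thing).
The state is a dict: "time_s": time; "qpos": joint angles; "joint_velocities": joint speeds; "effort": joint torques, N m; "tool_pos": TCP position; "tool_rot": TCP orientation; "force": force on the tool from outside, world axes, zero at the start; "wrist_torque": the same for the moment, N m; "grip_width": finger opening in m.
Only numpy, scipy, OpenCV 4.12 (cv2) and the standard library are available. Lean on these libraries where they do the work, as an engineer would, in place of code of your own. Each camera call takes 0.05 s, during which the arm holds its last target. There are 200 camera calls.

## Task

The near end panel of the little oak shelf has come loose: take the oak wedge that leans in the open grey tin, start it thin end down in the mortise of the tenon that sticks out through that panel, straight side against the panel, and let go of it standing there. Then tap it down on its head until it stops going down and the panel is drawn up tight, but do not hammer it on hard once it has stopped, or the tenon splits. Leave the carabiners and the bottle where they are.

Things in the scene. Friction and masses are not known exactly. Their poses are not given: they have to be found in the camera images.
- shelf: Fixed oak shelf: board 180 mm wide between two upright end panels 22 mm thick, 200 wide, 205 tall; white turntable on the board. Origin on the bench under the near panel's outer face when tight (true to 1.2 mm), on the centre line; +x runs in along the board, away from the near panel, z up. The far panel has the same joint, its wedge home.
- mortise (a point): Middle of the mortise's mouth, at x = -12 mm, y = 0 of the shelf, 105 mm above the bench = top of the near tenon, which is 70 mm wide, 24 thick and sticks out to shelf x = -56 mm. The mortise goes straight down through it, 24 mm wide in y, from the panel's face to an end wall at shelf x = -24 mm (top), sloping in to -20 mm (bottom) like the wedge. Axes as shelf.
- panel (a joint): How far (m) the near end panel stands off the board: 0 = drawn tight, larger = out along the tenon, towards its end. Starts at 0.0035 to 0.0065. It slides stiffly (about 7 N); the wedge, driven between panel and mortise end wall, draws it in. How deep the wedge stands when all is tight differs by some 14 mm from case to case.
- panel_face (a point): Point on the near panel's outer face, which the wedge's straight side is to bear on; on the centre line, level with the tenon's top; moves with the panel. Its x axis points in along the board.
- wedge: Loose oak wedge, 130 mm long, 45 g, 20 mm thick in y (flat parallel sides, the ones to grip). Width tapers 1:6 from 12 mm at the thin end to 34 mm at the head. Origin mid of the edge between straight side and thin end; +z runs to the head along the straight side, +x is the straight side's outward normal (the wood lies at x below 0). In the mortise its +x points along the shelf's +x.
- wedge_head (a point): Centre of the wedge's flat head end (34 x 20 mm), at x = -16, z = 130 mm of the wedge. Set in by hand the wedge stops with its head 70 to 105 mm above the tenon's top. Taps of 7 to 13 N drive it; once home (head 44 to 67 mm above the tenon's top) it hardly moves at 20 N. More than 150 N between wedge and tenon splits the tenon.
- tin: Grey tin, fixed, 67 x 96 x 61.5 mm, walls 2.5 mm; lid hinged on its -x side, swung back open (to 112 mm high, 51 mm out from that side). Origin centre of its underside. The wedge leans in it 42 degrees from vertical: thin end in the lower corner of the -x side, straight side down on the rim of the +x side, its top 50 mm beyond that rim.
- bottle: Bystander: steel water bottle, 68 mm across, 190 mm tall, upright; origin centre of its underside.
- carabiner1: Bystander: locking aluminium carabiner lying flat on the bench, 105 x 64 mm, 17 mm high; origin at its middle, on the bench.
- carabiner2: Bystander: the other carabiner, the same.

How it is judged:
By the outcome, as a careful person would: the job done as asked, in the order asked, and still so for the second after the job is handed in, with the robot touching nothing.
It also fails if it takes over 58 s, if anything falls off the work surface, if the arm or the gripper's body presses on something with over 40 N, if the wrist force passes 120 N, or if a joint passes its speed limit or range.

## Working session

There is one attempt and no reset: what is moved stays moved. The work goes in short steps, Python scripts to look and compute and a tool call to move; the robot and the scene stay as the last step left them, time stands still between calls to the robot, and variables do not carry over. Pictures are saved under pics/ and viewed, about 8 in all and at most 12, crops included, and the job is handed in when it is done.

Besides the shell and the picture viewer there is one more tool, called after ">>>" as name(argument=value, ...) on one line, values as JSON. jog_arm: Moves the arm, as the interface text tells. Its arguments: {"type":"object","properties":{"rows":{"type":"array"},"grip_force":{"type":"number"}},"required":["rows"]}

```bash
mkdir -p pics; ls; cat > h.py <<'E'
import numpy as np, cv2
from scipy.spatial.transform import Rotation as R
from cell import status, cams, env, outline_of, landmark_of
def K(c):
    p=cams.camera_params(c); f=210/np.tan(np.radians(p['vfov'])/2); return p,f
def camR(p):
    a=np.array(p['attitude'],float)
    if a.shape==(3,3): return a
    return R.from_euler('xyz',a,degrees=True).as_matrix() if a.size==3 else R.from_quat(a).as_matrix()
def ray(c,row,col,p=None):
    if p is None: p,f=K(c)
    f=210/np.tan(np.radians(p['vfov'])/2)
    u=np.array([np.atleast_1d(col)-p['cx'],np.atleast_1d(row)-p['cy']]).T/f
    s=u.copy()
    for _ in range(20): s=u/(1+p['k1']*(s**2).sum(1,keepdims=True))
    d=np.c_[s[:,0],-s[:,1],-np.ones(len(s))]
    return np.array(p['eye']), d@camR(p).T
def pt(c,row,col,depth,p=None):  # depth along axis
    e,d=ray(c,row,col,p); return e+d*np.atleast_1d(depth)[:,None]
def atz(c,row,col,z,p=None):
    e,d=ray(c,row,col,p); return e+d*((z-e[2])/d[:,2])[:,None]
def proj(c,P,p=None):
    if p is None: p,f=K(c)
    f=210/np.tan(np.radians(p['vfov'])/2)
    q=(np.atleast_2d(P)-p['eye'])@camR(p); s=np.c_[q[:,0],-q[:,1]]/-q[:,2:]
    s=s*(1+p['k1']*(s**2).sum(1,keepdims=True)); return np.c_[s[:,1]*f+p['cy'],s[:,0]*f+p['cx']]
E
python3 - <<'E'
from h import *
print(status.get_obs())
ims=[]
for c in ['scene','top','wrist']:
    p=cams.camera_params(c); print(c,p)
    im,d=cams.read_camera(c); cv2.imwrite(f'pics/{c}0.png',im[:,:,::-1]); np.save(f'{c}0.npy',d)
    if c=='wrist': continue
    for n in ['shelf','mortise','panel_face','wedge','wedge_head','tin','bottle','carabiner1']:
        for l in landmark_of(c,n)[:2]:
            r,k=l['position']; dd=d[int(np.clip(r,0,419)),int(np.clip(k,0,559))]
            print(n,round(l['conf'],2),np.round([r,k],1),np.round(pt(c,r,k,dd)[0],4))
E
```

```text
pics
{'time_s': 0.0, 'qpos': array([72.65757834, 18.43787155, -4.01671008, 83.17468763,  1.29509282,
       78.53964222, -3.25926088]), 'joint_velocities': array([-0.01472629,  0.00906831, -0.05761138,  0.04080969, -0.06655115,
        0.07742078, -0.11512718]), 'effort': array([-3.18108723e-04, -4.91297114e+01, -4.03797431e-01, -3.12529957e+01,
       -6.36247918e-02,  4.38232231e-02,  1.84927485e-04]), 'tool_pos': array([ 0.20239793, -0.61746946,  0.40367669]), 'tool_rot': array([ 1.79994580e+02,  1.06949782e-01, -7.18459625e+01]), 'force': array([-0.47528576, -0.19034004,  0.49933598]), 'wrist_torque': array([-0.01092709, -0.01742439, -0.01958436]), 'grip_width': 0.08693125324607494}
scene {'vfov': 49.22039059095012, 'cx': 273.4285626971629, 'cy': 214.1246228764594, 'k1': -0.1252159481613729, 'eye': array([0.82384286, 0.44081187, 0.79274565]), 'attitude': array([ 37.08393439,   0.88065621, 144.44202487])}
shelf 0.65 [256.7 229.2] [0.6475 0.0416 0.1039]
mortise 0.91 [223.2 224.1] [0.6464 0.042  0.2043]
mortise 0.67 [220.7 219.8] [0.6452 0.024  0.1902]
wedge 0.57 [307.6 390.3] [0.47
[... 613 characters left out ...]
[  8.53391516,  -1.22004737, -90.98489136])}
shelf 0.91 [166.5 289.1] [ 0.6212 -0.0342  0.0166]
mortise 0.58 [162.8 289. ] [ 0.6197 -0.0324  0.0593]
panel_face 0.85 [158.4 288.4] [ 0.6212 -0.0299  0.0929]
wedge 0.95 [253.4 154.3] [0.4314 0.2483 0.0638]
wedge_head 0.95 [211.4 133.4] [0.5128 0.2804 0.1097]
tin 0.93 [236.2 161.5] [0.4715 0.2475 0.0039]
bottle 0.75 [244.4 392.5] [ 0.4393 -0.2329  0.1096]
carabiner1 0.79 [258.3 307.9] [ 0.4181 -0.0725 -0.003 ]
wrist {'vfov': 64.83556158273839, 'cx': 274.8763277324638, 'cy': 210.34902989800932, 'k1': -0.005712444264633384, 'eye': array([ 0.26487518, -0.59686544,  0.38412963]), 'attitude': array([-1.42474617e+01,  4.89641388e-02, -7.18796418e+01])}
```

```bash
python3 -c "
import cv2,numpy as np
a=cv2.imread('pics/scene0.png');b=cv2.imread('pics/top0.png')
cv2.imwrite('pics/s.png',cv2.resize(a,(800,600)));cv2.imwrite('pics/t.png',cv2.resize(b,(800,600)))"
```

```text
(no output)
```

View pics/s.png

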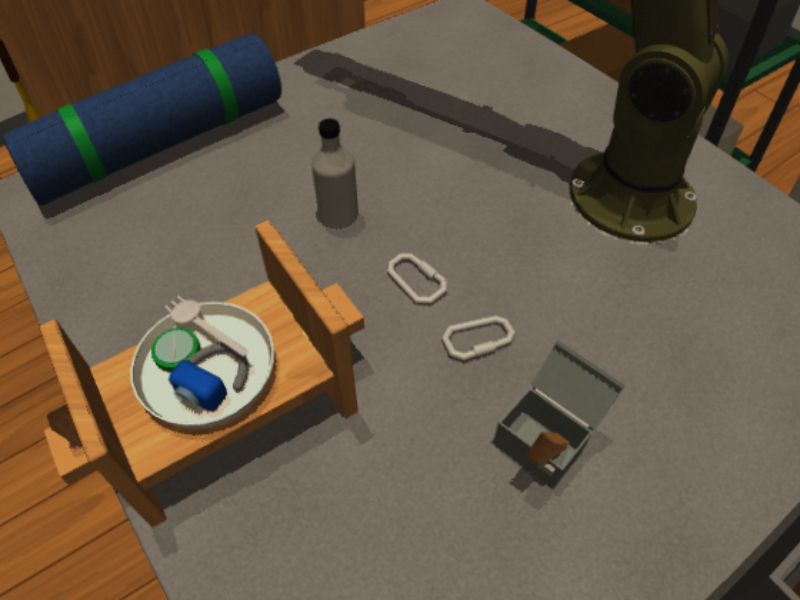

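View pics/t.png

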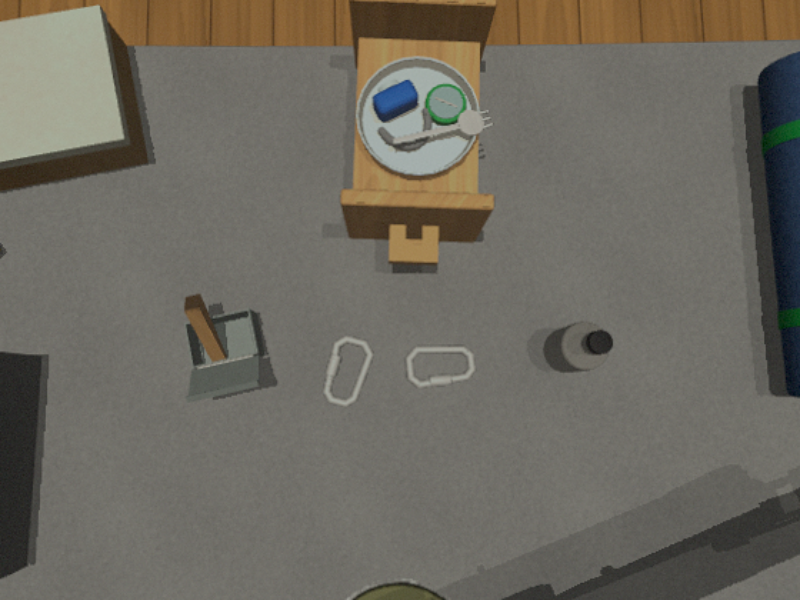

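The scene picture shows the shelf with the near panel and tenon facing the robot (tenon at about (345,310)). The tin with the leaning wedge is at (550,430), and the lid is on the robot's side. In the top view the mortise notch is at (415,232), the wedge runs from (195,300) to (220,358), and the carabiners are at (348,370) and (440,365). Next I'll measure from the depth clouds.

```bash
python3 - <<'E'
from h import *
rr,cc=np.mgrid[0:420,0:560]
def cloud(c):
    d=np.load(c+'0.npy'); P=pt(c,rr.ravel(),cc.ravel(),d.ravel()); P[d.ravel()==0]=np.nan
    return P
def rect(Q,n):
    r=cv2.minAreaRect((Q[:,:2]*1000).astype(np.float32)); print(n,len(Q),np.round(r[0],1),np.round(r[1],1),round(r[2],2),'z',np.round(np.median(Q[:,2]),4), np.round(cv2.boxPoints(r),1).tolist())
for c in ['top','scene']:
    P=cloud(c)
    b=(P[:,0]>.3)&(P[:,0]<.5)&(abs(P[:,1])<.15)&(abs(P[:,2])<.01); print(c,'bench z',np.median(P[b,2]),P[b,2].std())
    x,y,z=P.T
    m=(abs(z-.105)<.012)&(x>.5)&(x<.68)&(abs(y+.02)<.1); Q=P[m]
    # near region tenon
    Q=Q[(Q[:,0]<.63)]; 
    if len(Q)>10: rect(Q,'tenon')
    m=(abs(z-.205)<.012)&(x>.5)&(x<.75)&(abs(y+.02)<.2); 
    if m.sum()>10: rect(P[m],'panel top')
    o=outline_of(c,'wedge'); print([(round(k['conf'],2),k['box']) for k in o[:2]])
    W=P[o[0]['pixels'].ravel()]; W=W[np.isfinite(W[:,0])]
    np.save('w_%s.npy'%c,W)
    mu=np.median(W,0); u,s,v=np.linalg.svd(W-W.mean(0)); print('wedge',len(W),W.mean(0),s/np.sqrt(len(W)),v, W.min(0),W.max(0))
    m=(abs(z-.0615)<.006)&(abs(x-.47)<.08)&(abs(y-.245)<.09); rect(P[m],'tin rim')
    o=outline_of(c,'tin'); 
    if o: T=P[o[0]['pixels'].ravel()];T=T[np.isfinite(T[:,0])]; print(o[0]['conf'],o[0]['box'],np.percentile(T,[1,99],0))
E
```

```text
top bench z -0.0005807260354582233 0.002615272328672949
tenon 1036 [594.7 -25.9] [185.3  56.4] 87.17 z 0.1045 [[562.0, -117.0], [618.2999877929688, -119.80000305175781], [627.4000244140625, 65.19999694824219], [571.2000122070312, 68.0]]
panel top 1350 [632.2 -32.1] [198.9  23.9] 87.57 z 0.2042 [[616.0999755859375, -130.89999389648438], [639.9000244140625, -131.89999389648438], [648.2999877929688, 66.80000305175781], [624.5, 67.80000305175781]]
[(0.85, [131.4, 208.1, 158.1, 250.0]), (0.65, [245.1, 0.2, 348.3, 188.9])]
wedge 607 [0.4779983  0.26944715 0.07510114] [0.03907337 0.00783712 0.00615919] [[-0.56639795 -0.1164482  -0.81586346]
 [-0.78837289  0.36500616  0.4952158 ]
 [-0.2401282  -0.92369384  0.29854335]] [ 0.43246612  0.25020819 -0.00078872] [0.5224031  0.28756811 0.12196551]
tin rim 429 [462.2 249.1] [77.9 95.8] 11.68 z 0.0619 [[414.29998779296875, 288.1000061035156], [433.70001220703125, 194.3000030517578], [510.0, 210.10000610351562], [490.6000061035156, 303.8999938964844]]
0.94 [127.6, 216.2, 188.1, 280.2] [[ 0.38030227  0.19170768 -0.002266  ]
 [ 0.50466389  0.300432    0
[... 409 characters left out ...]
8], [648.2000122070312, 69.0999984741211], [625.0999755859375, 70.0]]
[(0.95, [370.8, 302.9, 399.7, 325.2])]
wedge 396 [0.4979125  0.27857553 0.0936365 ] [0.03553395 0.00960611 0.00564864] [[-0.59584747 -0.06747282 -0.80025821]
 [-0.75748999 -0.28380395  0.58793217]
 [ 0.26678588 -0.95650548 -0.11799389]] [0.43875498 0.25632249 0.00178499] [0.52494442 0.29004613 0.12339933]
tin rim 641 [464.7 249.1] [85.1 97.6] 11.97 z 0.0622 [[412.8999938964844, 288.0], [433.20001220703125, 192.5], [516.4000244140625, 210.1999969482422], [496.20001220703125, 305.70001220703125]]
0.88 [346.7, 239.1, 437.3, 342.8] [[3.83228130e-01 1.91132779e-01 4.46609887e-04]
 [5.09552680e-01 3.01067225e-01 1.19513745e-01]]
```

```bash
cat >> h.py <<'E'
def rot(yaw,tilt):
    """tool x = left (frame y) of a frame at yaw; tool z down, tilted so that tips point to -x by tilt"""
    a=np.radians(tilt); z=np.array([-np.sin(a),0,-np.cos(a)]); x=np.array([0,1.,0]); y=np.cross(z,x)
    return R.from_euler('z',yaw,degrees=True)*R.from_matrix(np.c_[x,y,z])
def cur():
    s=status.get_obs(); return np.array(s['tool_pos']),R.from_euler('xyz',s['tool_rot'],degrees=True),s
def row(p0,R0,p1,R1,n):
    w=(R0.inv()*R1).as_rotvec()/n; S=np.zeros((3,3))
    for k in range(n): S+=R.from_rotvec(w*k).as_matrix()
    p=np.linalg.solve(S,R0.inv().apply(p1-p0)); w=np.degrees(w)
    print('n',n,'row',np.round(p,4).tolist(),np.round(w,2).tolist(),'|p|',round(np.linalg.norm(p),4),'|w|',round(np.linalg.norm(w),2))
E
python3 - <<'E'
from h import *
p,r,s=cur()
A=np.array([.53,-.1,.42]); RA=R.from_euler('xyz',[180,0,28],degrees=True)
row(p,r,A,RA,15)
RB=rot(11.7,27); G=np.array([.498,.278,.0917]); z=RB.apply([0,0,1])
B=G-(.169+.09)*z; print(B,RB.as_euler('xyz',degrees=True))
row(A,RA,B,RB,12)
E
```

```text
n 15 row [0.0057, -0.0461, -0.001] [0.0, -0.0, -6.66] |p| 0.0465 |w| 6.66
[0.61314048 0.30184445 0.32247069] [-153.     0.   101.7]
n 12 row [0.0359, -0.0089, 0.0085] [1.93, -1.45, -6.02] |p| 0.0379 |w| 6.49
```

>>> jog_arm(rows=[[0.4,0.0048,-0.0385,-0.001,0,0,-5.55],[0.4,0.0048,-0.0385,-0.001,0,0,-5.55],[0.4,0.0048,-0.0385,-0.001,0,0,-5.55],[0.4,0.0048,-0.0385,-0.001,0,0,-5.55],[0.4,0.0048,-0.0385,-0.001,0,0,-5.55],[0.4,0.0048,-0.0385,-0.001,0,0,-5.55],[0.4,0.0048,-0.0385,-0.001,0,0,-5.55],[0.4,0.0048,-0.0385,-0.001,0,0,-5.55],[0.4,0.0048,-0.0385,-0.001,0,0,-5.55]])

```text
time_s: 1.9
tool_pos: [0.4869, -0.4308, 0.4136]
tool_rot: [-180.0, -0.0, -21.6]
force: [0.6, -0.0, -0.4]
grip_width: 0.0527
```

>>> jog_arm(rows=[[0.4,0.0048,-0.0385,-0.001,0,0,-5.55],[0.4,0.0048,-0.0385,-0.001,0,0,-5.55],[0.4,0.0048,-0.0385,-0.001,0,0,-5.55],[0.4,0.0048,-0.0385,-0.001,0,0,-5.55],[0.4,0.0048,-0.0385,-0.001,0,0,-5.55],[0.4,0.0048,-0.0385,-0.001,0,0,-5.55],[0.4,0.0048,-0.0385,-0.001,0,0,-5.55],[0.4,0.0048,-0.0385,-0.001,0,0,-5.55],[0.4,0.0048,-0.0385,-0.001,0,0,-5.55]])

```text
time_s: 2.65
tool_pos: [0.5255, -0.0939, 0.4228]
tool_rot: [180.0, -0.0, 28.4]
force: [1.0, 0.6, -0.7]
grip_width: 0.0521
```

```bash
python3 - <<'E'
from h import *
p,r,s=cur(); print(p,s['tool_rot'],s['qpos'])
RB=rot(11.7,27); G=np.array([.498,.278,.0917]); z=RB.apply([0,0,1])
B=G-(.169+.09)*z
row(p,r,B,RB,12)
E
```

```text
[ 0.52546047 -0.09392493  0.42279245] [ 1.79996047e+02 -3.84263416e-02  2.83777181e+01] [ 41.84584997   5.93113294 -36.77314081  97.05809592   3.60524486
  78.17344196  32.86006985]
n 12 row [0.0356, -0.0081, 0.0086] [1.93, -1.44, -5.99] |p| 0.0375 |w| 6.46
```

```bash
python3 - <<'E'
from h import *
p,r,s=cur()
RB=rot(11.7,27); G=np.array([.498,.278,.0917]); z=RB.apply([0,0,1])
B=G-(.169+.16)*z; B[2]+=.04;print(B)
row(p,r,B,RB,12)
row(B,RB,G-(.169+.09)*z,RB,4)
E
```

```text
[0.64425953 0.30828889 0.42484115]
n 12 row [0.0365, -0.0078, -0.0004] [1.93, -1.44, -5.99] |p| 0.0374 |w| 6.46
n 4 row [0.0, 0.0045, 0.0264] [0.0, 0.0, 0.0] |p| 0.0268 |w| 0.0
```

>>> jog_arm(rows=[[0.4,0.0365,-0.0078,-0.0004,1.93,-1.44,-5.99],[0.4,0.0365,-0.0078,-0.0004,1.93,-1.44,-5.99],[0.4,0.0365,-0.0078,-0.0004,1.93,-1.44,-5.99],[0.4,0.0365,-0.0078,-0.0004,1.93,-1.44,-5.99],[0.4,0.0365,-0.0078,-0.0004,1.93,-1.44,-5.99],[0.4,0.0365,-0.0078,-0.0004,1.93,-1.44,-5.99],[0.4,0.0365,-0.0078,-0.0004,1.93,-1.44,-5.99],[0.4,0.0365,-0.0078,-0.0004,1.93,-1.44,-5.99],[0.4,0.0365,-0.0078,-0.0004,1.93,-1.44,-5.99],[0.4,0.0365,-0.0078,-0.0004,1.93,-1.44,-5.99],[0.4,0.0365,-0.0078,-0.0004,1.93,-1.44,-5.99],[0.4,0.0365,-0.0078,-0.0004,1.93,-1.44,-5.99]])

```text
time_s: 3.65
tool_pos: [0.6473, 0.306, 0.4233]
tool_rot: [-152.9, -0.0, 101.6]
force: [0.2, 0.2, 0.0]
grip_width: 0.0522
```

>>> jog_arm(rows=[[0.4,0,0.0045,0.0264,0,0,0],[0.4,0,0.0045,0.0264,0,0,0],[0.4,0,0.0045,0.0264,0,0,0],[0.4,0,0.0045,0.0264,0,0,0],[0.4,0,0,0,0,0,0],[0.4,0,0,0,0,0,0]])

```text
time_s: 4.15
tool_pos: [0.6155, 0.2979, 0.3214]
tool_rot: [-152.9, 0.1, 101.4]
force: [0.6, -0.1, 0.9]
grip_width: 0.0522
```

```bash
python3 - <<'E'
from h import *
p,r,s=cur(); print(p,s['tool_rot'],s['qpos'],s['force'])
c='wrist';P=cams.camera_params(c)
im,d=cams.read_camera(c); cv2.imwrite('pics/w1.png',im[:,:,::-1])
for n in ['wedge','wedge_head','tin']:
    for l in landmark_of(c,n)[:2]:
        a,b=l['position']; dd=d[int(np.clip(a,0,419)),int(np.clip(b,0,559))]
        print(n,round(l['conf'],2),np.round([a,b],1),pt(c,a,b,dd,P)[0].round(4),atz(c,a,b,.1098,P)[0].round(4))
o=outline_of(c,'wedge')
if o:
    print(o[0]['conf'],o[0]['box'])
    rr,cc=np.nonzero(o[0]['pixels']&(d>0)); W=pt(c,rr,cc,d[rr,cc],P)
    # tin frame
    T=R.from_euler('z',-11.7,degrees=True).apply(W-[.5135,.281,0])
    print('tin-frame rel head centre pct',np.percentile(T,[1,5,50,95,99],0).round(4))
    np.save('W1.npy',T)
    for lo in (.07,.08,.09,.1,.11):
        q=T[(T[:,2]>lo)&(T[:,2]<lo+.01)]
        if len(q)>5: print(lo,np.percentile(q[:,1],[3,50,97]).round(4),np.percentile(q[:,0],[3,97]).round(4))
E
```

```text
[0.61553493 0.2978846  0.32141216] [-1.52869304e+02  9.58805972e-02  1.01363904e+02] [  2.64989195  45.21238958 -50.5226048   68.88837557  19.08666578
 103.2669912   56.59687941] [ 0.64103823 -0.05528116  0.94300017]
wedge 0.79 [180.9 272.8] [0.4556 0.2638 0.0447] [0.4762 0.2685 0.1098]
wedge_head 0.63 [237.6 278.8] [0.5148 0.2804 0.1085] [0.515  0.2805 0.1098]
tin 0.95 [197.8 259. ] [0.4625 0.2503 0.0006] [0.4902 0.2614 0.1098]
0.96 [263.9, 173.1, 295.3, 253.2]
tin-frame rel head centre pct [[-0.0788 -0.0111  0.0163]
 [-0.0692 -0.0103  0.0319]
 [-0.0126 -0.0014  0.1058]
 [ 0.008   0.0075  0.1188]
 [ 0.01    0.0084  0.1196]]
0.07 [-0.0112 -0.0015  0.0081] [-0.0449 -0.0396]
0.08 [-0.0107 -0.0009  0.0079] [-0.0386 -0.0327]
0.09 [-0.0106 -0.0014  0.0079] [-0.0325  0.0101]
0.1 [-0.0105 -0.0014  0.0077] [-0.0258  0.0096]
0.11 [-0.0106 -0.0013  0.0081] [-0.0196 -0.001 ]
```

View pics/w1.png

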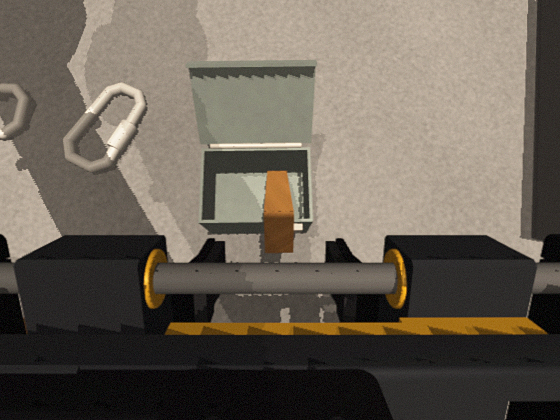

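The wrist picture shows the wedge from (280,172) to (280,250), upright between the open fingers with the tin behind it. Its y offset is 1.3 mm, so I correct that and approach.

```bash
python3 - <<'E'
from h import *
p,r,s=cur()
RB=rot(11.7,27); G=np.array([.4993,.2769,.0917]); z=RB.apply([0,0,1])
row(p,r,G-.169*z,RB,5)
E
```

```text
n 5 row [0.0004, -0.0001, 0.0184] [0.03, -0.04, -0.06] |p| 0.0184 |w| 0.08
```

>>> jog_arm(rows=[[0.4,0.0004,0,0.0184,0,0,0],[0.4,0.0004,0,0.0184,0,0,0],[0.4,0.0004,0,0.0184,0,0,0],[0.4,0.0004,0,0.0184,0,0,0],[0.4,0.0004,0,0.0184,0,0,0],[0.4,0,0,0,0,0,0],[0.4,0,0,0,0,0,0]], grip_force=20)

```text
time_s: 4.98
tool_pos: [0.5744, 0.2922, 0.2408]
tool_rot: [-153.0, 0.0, 101.4]
force: [-0.1, -0.5, 0.3]
grip_width: 0.0521
```

>>> jog_arm(rows=[[1,0,0,0,0,0,0],[1,0,0,0,0,0,0],[1,0,0,0,0,0,0],[1,0,0,0,0,0,0],[1,0,0,0,0,0,0],[1,0,0,0,0,0,0]], grip_force=25)

```text
time_s: 5.48
tool_pos: [0.5743, 0.2922, 0.2405]
tool_rot: [-153.0, 0.0, 101.4]
force: [-0.2, 0.0, 0.1]
grip_width: 0.0203
```

```bash
cat >> h.py <<'E'
def wR(yaw,tilt): # wedge orientation: z leaned toward +x of frame by tilt
    return R.from_euler('z',yaw,degrees=True)*R.from_euler('y',tilt,degrees=True)
GW=np.array([-.0155,0,.106])  # grasp contact in wedge frame
def tool_for(O,Rw,rel): # tool pose for wedge pose
    Rt=Rw*rel; return O+Rw.apply(GW)-.169*Rt.apply([0,0,1]),Rt
REL=wR(0,42).inv()*rot(0,27)
def wedge_of(p,r):
    Rw=r*REL.inv(); return p+.169*r.apply([0,0,1])-Rw.apply(GW),Rw
SY=-2.4; FACE=np.array([.6207,-.0314,.105])  # loose panel outer face centre
SX=R.from_euler('z',SY,degrees=True)
E
python3 - <<'E'
from h import *
p,r,s=cur(); O,Rw=wedge_of(p,r); print('O',O,Rw.as_euler('xyz',degrees=True))
T=R.from_euler('z',-11.7,degrees=True).apply(O-[.5148,.2795,0]); print(T+[.053,0,0])
O1=O+Rw.apply([0,0,.09]); O1[2]+=.03
p1,r1=tool_for(O1,Rw,REL); row(p,r,p1,r1,5)
O2=FACE+SX.apply([-.0022,0,.045]); p2,r2=tool_for(O2,wR(SY,0),REL); print(p2,r2.as_euler('xyz',degrees=True))
row(p1,r1,p2,r2,12)
E
```

```text
O [0.44097486 0.2652767  0.0007492 ] [-0.04228511 41.97313283 11.34330552]
[-0.02217556  0.00104302  0.0007492 ]
n 5 row [-0.0, 0.0019, -0.0227] [-0.0, 0.0, 0.0] |p| 0.0228 |w| 0.0
[ 0.55931348 -0.02882714  0.41924146] [1.65000000e+02 1.27222187e-14 8.76000000e+01]
n 12 row [-0.0274, -0.0096, -0.0053] [-3.48, 0.13, 1.17] |p| 0.0295 |w| 3.67
```

```bash
python3 - <<'E'
from h import *
p,r,s=cur(); O,Rw=wedge_of(p,r)
O1=O+Rw.apply([0,0,.09]); O1[2]+=.03
p1,r1=tool_for(O1,Rw,REL)
O2=FACE+SX.apply([-.052,0,.045]); p2,r2=tool_for(O2,wR(SY,0),REL)
row(p1,r1,p2,r2,12)
E
```

```text
n 12 row [-0.0268, -0.0138, -0.0047] [-3.48, 0.13, 1.17] |p| 0.0305 |w| 3.67
```

>>> jog_arm(rows=[[1,0,0.0019,-0.0227,0,0,0],[1,0,0.0019,-0.0227,0,0,0],[1,0,0.0019,-0.0227,0,0,0],[1,0,0.0019,-0.0227,0,0,0],[1,0,0.0019,-0.0227,0,0,0]])

```text
time_s: 5.9
tool_pos: [0.6334, 0.304, 0.3379]
tool_rot: [-153.0, 0.0, 101.4]
force: [-0.3, 0.1, -0.9]
grip_width: 0.02
```

>>> jog_arm(rows=[[1,-0.0268,-0.0138,-0.0047,-3.48,0.13,1.17],[1,-0.0268,-0.0138,-0.0047,-3.48,0.13,1.17],[1,-0.0268,-0.0138,-0.0047,-3.48,0.13,1.17],[1,-0.0268,-0.0138,-0.0047,-3.48,0.13,1.17],[1,-0.0268,-0.0138,-0.0047,-3.48,0.13,1.17],[1,-0.0268,-0.0138,-0.0047,-3.48,0.13,1.17],[1,-0.0268,-0.0138,-0.0047,-3.48,0.13,1.17],[1,-0.0268,-0.0138,-0.0047,-3.48,0.13,1.17],[1,-0.0268,-0.0138,-0.0047,-3.48,0.13,1.17],[1,-0.0268,-0.0138,-0.0047,-3.48,0.13,1.17],[1,-0.0268,-0.0138,-0.0047,-3.48,0.13,1.17],[1,-0.0268,-0.0138,-0.0047,-3.48,0.13,1.17]])

```text
time_s: 6.9
tool_pos: [0.5079, -0.0276, 0.4185]
tool_rot: [164.8, 0.0, 87.5]
force: [-0.2, 0.3, -1.6]
grip_width: 0.0196
```

>>> jog_arm(rows=[[1,0,0,0,0,0,0],[1,0,0,0,0,0,0]])

```text
time_s: 7.07
tool_pos: [0.5077, -0.0283, 0.4186]
tool_rot: [165.0, 0.1, 87.3]
force: [0.2, 0.8, -0.6]
grip_width: 0.0196
```

```bash
python3 - <<'E'
from h import *
p,r,s=cur(); print(s['time_s'],p,s['tool_rot'],s['grip_width']); O,Rw=wedge_of(p,r); print('O',O,Rw.as_euler('xyz',degrees=True))
print('shelf rel face',SX.inv().apply(O-FACE))
rr,cc=np.mgrid[0:420,0:560]
for c in ['wrist','top','scene']:
    P=cams.camera_params(c); im,d=cams.read_camera(c); cv2.imwrite(f'pics/{c}2.png',im[:,:,::-1]); np.save(f'{c}2.npy',d)
    for n in ['mortise','panel_face','wedge','wedge_head']:
        l=landmark_of(c,n)[:1]
        if l:
            a,b=l[0]['position']; print(c,n,round(l[0]['conf'],2),np.round([a,b],1),atz(c,a,b,.105,P)[0].round(4),pt(c,a,b,d[int(np.clip(a,0,419)),int(np.clip(b,0,559))],P)[0].round(4))
    Q=SX.inv().apply(pt(c,rr.ravel(),cc.ravel(),d.ravel(),P)-FACE)
    # tenon top
    m=(abs(Q[:,2])<.006)&(Q[:,0]<-.003)&(Q[:,0]>-.07)&(abs(Q[:,1])<.05)
    if m.sum()>20:
        q=Q[m]; print(c,'tenon n',m.sum(),'x',np.percentile(q[:,0],[1,99]).round(4),'y',np.percentile(q[:,1],[1,99]).round(4),'z',np.median(q[:,2]).round(4))
        e=q[(q[:,0]>-.02)]
        if len(e): print('  arms y',np.sort(e[:,1]).round(4)[[0,-1]],'inner',e[e[:,1]<0][:,1].max() if (e[:,1]<0).any() else None,e[e[:,1]>0][:,1].min() if (e[:,1]>0).any() else None)
        e=q[abs(q[:,1])<.01]
        if len(e): print('  wall x',np.percentile(e[:,0],[2,98]).round(4))
    o=outline_of(c,'wedge')
    if o and o[0]['conf']>.4:
        w=Q.reshape(420,560,3)[o[0]['pixels']]; print('  wedge',o[0]['conf'],o[0]['box'],np.percentile(w,[3,50,97],0).round(4).tolist())
E
```

```text
7.0667 [ 0.50767425 -0.02827956  0.41861167] [1.65028519e+02 1.26913097e-01 8.72852995e+01] 0.019554579608856388
O [ 0.56668607 -0.03167478  0.14934141] [-0.12691311  0.0285189  -2.7147637 ]
shelf rel face [-0.05395505 -0.0025364   0.04434141]
wrist wedge 0.74 [198.7 274.5] [ 0.5888 -0.0331  0.105 ] [ 0.5478 -0.031   0.1851]
wrist wedge_head 0.77 [307.2 279.4] [ 0.7285 -0.0343  0.105 ] [ 0.5504 -0.0288  0.28  ]
wrist tenon n 2423 x [-0.054  -0.0037] y [-0.0348  0.0342] z -0.0007
  arms y [-0.0354  0.0345] inner -0.019915633216143404 0.013624298295516146
  wall x [-0.0541 -0.0461]
  wedge 0.93 [247.7, 185.7, 298.7, 322.2] [[-0.0884, -0.0117, 0.0609], [-0.0781, -0.0026, 0.1527], [-0.0636, 0.0066, 0.1759]]
top mortise 0.58 [260.4 241.6] [0.4125 0.0673 0.105 ] [4.158e-01 7.330e-02 1.000e-04]
top panel_face 0.75 [158.3 289. ] [ 0.6185 -0.0307  0.105 ] [ 0.4929 -0.0088  0.6244]
top wedge 0.29 [236.6 158.9] [0.4624 0.2304 0.105 ] [0.4707 0.2532 0.0035]
top wedge_head 0.23 [245.2 393. ] [ 0.4379 -0.2349  0.105 ] [ 0.4372 -0.2318  0.1175]
scene mortise 0.79 [222.6 223.5] [ 0.6166 -0.0271  0.105 ] [0.6456 0.0383 0.2011]
scene panel_face 0.81 [222.6 222.9] [ 0.6175 -0.0278  0.105 ] [0.6455 0.0357 0.1982]
scene wedge 0.66 [189.7 243.2] [ 0.543  -0.0723  0.105 ] [ 0.5671 -0.0284  0.1638]
scene wedge_head 0.81 [138.8 244.3] [ 0.4623 -0.1914  0.105 ] [ 0.5543 -0.0306  0.28  ]
scene tenon n 383 x [-0.0524 -0.0294] y [-0.0345  0.0358] z 0.0
  wall x [-0.0523 -0.0301]
  wedge 0.67 [235.7, 131.9, 256.1, 195.8] [[-0.0732, -0.0088, 0.0546], [-0.0561, 0.0091, 0.1148], [-0.0527, 0.0114, 0.1767]]
```

View pics/wrist2.png

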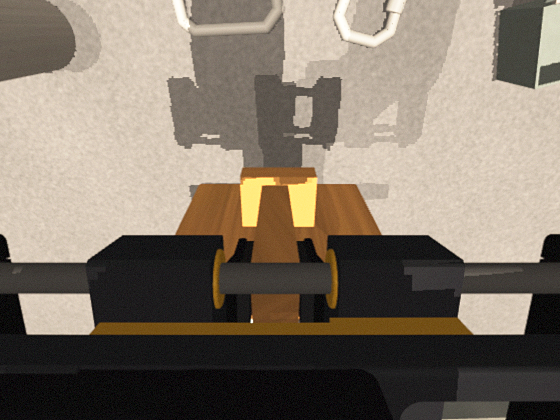

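The wrist view shows the wedge held upright at (275,185–320), with the tenon behind it at about (280,200). The wedge is about 2.5 mm to the right of the mortise centre. I correct for that and move over the mouth.

```bash
cat > go.py <<'E'
import sys; from h import *
x,y,z,n=map(float,sys.argv[1:5])
p,r,s=cur(); p2,r2=tool_for(FACE+SX.apply([x,y,z]),wR(SY,0),REL)
print('t',s['time_s'],'now',SX.inv().apply(wedge_of(p,r)[0]-FACE).round(4),wedge_of(p,r)[1].as_euler('xyz',degrees=True).round(2)); row(p,r,p2,r2,int(n))
E
python3 go.py -.003 0 .025 5
```

```text
t 7.9667 now [-0.0528  0.0002  0.0441] [ 0.04  0.02 -2.44]
n 5 row [0.0, 0.0086, 0.0063] [-0.0, -0.01, -0.01] |p| 0.0106 |w| 0.01
```

>>> jog_arm(rows=[[1,0,0.0086,0.0063,0,0,0],[1,0,0.0086,0.0063,0,0,0],[1,0,0.0086,0.0063,0,0,0],[1,0,0.0086,0.0063,0,0,0],[1,0,0.0086,0.0063,0,0,0],[1,0,0,0,0,0,0],[1,0,0,0,0,0,0],[1,0,0,0,0,0,0],[1,0,0,0,0,0,0],[1,0,0,0,0,0,0],[1,0,0,0,0,0,0]])

```text
time_s: 8.88
tool_pos: [0.5583, -0.0287, 0.3994]
tool_rot: [165.0, 0.0, 87.6]
force: [-0.1, -0.2, -0.5]
grip_width: 0.0195
```

```bash
python3 go.py -.003 0 -.01 7; python3 - <<'E'
from h import *
rr,cc=np.mgrid[0:420,0:560]
for c in ['wrist','scene']:
    P=cams.camera_params(c); im,d=cams.read_camera(c); cv2.imwrite(f'pics/{c}3.png',im[:,:,::-1])
    Q=SX.inv().apply(pt(c,rr.ravel(),cc.ravel(),d.ravel(),P)-FACE)
    m=(abs(Q[:,2])<.006)&(Q[:,0]<.01)&(Q[:,0]>-.07)&(abs(Q[:,1])<.05); q=Q[m]; print(c,'tenon',np.percentile(q[:,0],[1,99]).round(4),np.percentile(q[:,1],[1,99]).round(4))
    o=outline_of(c,'wedge')
    for k in o[:1]:
        w=Q.reshape(420,560,3)[k['pixels']]; print('  wedge',k['conf'],k['box'],np.percentile(w,[3,50,97],0).round(4).tolist())
a=cv2.imread('pics/scene3.png')[110:270,130:330]; b=cv2.imread('pics/wrist3.png')[140:340,170:390]
cv2.imwrite('pics/c3.png',np.hstack([cv2.resize(a,(400,320)),cv2.resize(b,(352,320))]))
E
```

```text
t 8.8833 now [-0.0032 -0.      0.0251] [-0.    0.   -2.45]
n 7 row [-0.0, -0.0013, 0.0049] [-0.0, 0.0, -0.01] |p| 0.005 |w| 0.01
wrist tenon [-0.0539 -0.0007] [-0.0425  0.0423]
  wedge 0.87 [249.0, 185.8, 299.4, 321.2] [[-0.0378, -0.0094, 0.0423], [-0.0275, -0.0004, 0.1335], [-0.0128, 0.0088, 0.1567]]
scene tenon [-0.0524 -0.0295] [-0.0336  0.0359]
  wedge 0.79 [210.9, 155.1, 229.4, 208.8] [[-0.0242, -0.008, 0.0579], [-0.0084, 0.0087, 0.1054], [-0.0032, 0.0111, 0.1574]]
```

View pics/c3.png

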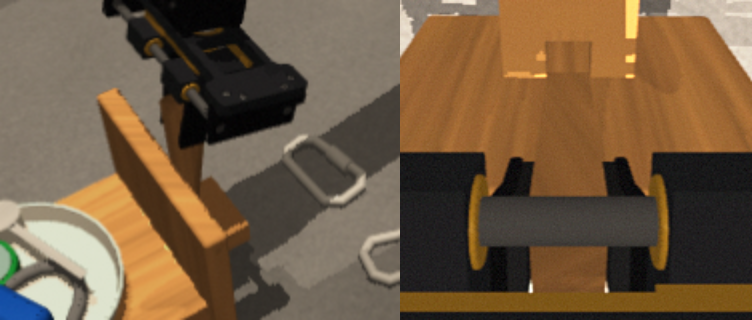

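The crop shows the wedge upright just outside the panel. The slot (crop 545–592, centre 568) lines up with the wedge (530–600, centre 565), so I descend.

>>> jog_arm(rows=[[1,0,-0.0013,0.0049,0,0,0],[1,0,-0.0013,0.0049,0,0,0],[1,0,-0.0013,0.0049,0,0,0],[1,0,-0.0013,0.0049,0,0,0],[1,0,-0.0013,0.0049,0,0,0],[1,0,-0.0013,0.0049,0,0,0],[1,0,-0.0013,0.0049,0,0,0],[1,0,0,0,0,0,0],[1,0,0,0,0,0,0]])

```text
time_s: 9.83
tool_pos: [0.5585, -0.0287, 0.3631]
tool_rot: [165.1, -0.1, 87.6]
force: [-0.7, -0.2, -0.4]
grip_width: 0.0198
```

```bash
python3 go.py -.003 0 -.025 4; python3 -c "
from h import *; s=status.get_obs(); print(s['force'],s['wrist_torque'])"
```

```text
t 9.8333 now [-0.0033  0.0003 -0.0112] [ 0.06  0.07 -2.43]
n 4 row [-0.0, -0.0009, 0.0034] [-0.02, -0.01, -0.01] |p| 0.0035 |w| 0.02
[-0.66961662 -0.22508615 -0.36661143] [0.09750017 0.18552841 0.02940581]
```

>>> jog_arm(rows=[[1,0,-0.0009,0.0034,0,0,0],[1,0,-0.0009,0.0034,0,0,0],[1,0,-0.0009,0.0034,0,0,0],[1,0,0,0,0,0,0],[1,0,0,0,0,0,0]])

```text
time_s: 10.25
tool_pos: [0.5585, -0.0287, 0.3527]
tool_rot: [165.1, -0.1, 87.6]
force: [-0.1, -0.6, 0.1]
grip_width: 0.0196
```

>>> jog_arm(rows=[[1,0,-0.0005,0.002,0,0,0],[1,0,-0.0005,0.002,0,0,0],[1,0,0,0,0,0,0],[1,0,0,0,0,0,0]])

```text
time_s: 10.58
tool_pos: [0.5586, -0.0287, 0.3487]
tool_rot: [165.0, -0.0, 87.6]
force: [0.5, -0.2, -0.3]
grip_width: 0.02
```

>>> jog_arm(rows=[[1,0,-0.0005,0.002,0,0,0],[1,0,-0.0005,0.002,0,0,0],[1,0,0,0,0,0,0],[1,0,0,0,0,0,0]])

```text
time_s: 10.92
tool_pos: [0.5587, -0.0287, 0.3446]
tool_rot: [165.0, -0.0, 87.6]
force: [-1.5, 0.2, -0.9]
grip_width: 0.0201
```

>>> jog_arm(rows=[[1,0,-0.0005,0.002,0,0,0],[1,0,-0.0005,0.002,0,0,0],[1,0,0,0,0,0,0],[1,0,0,0,0,0,0]])

```text
time_s: 11.25
tool_pos: [0.559, -0.0288, 0.3406]
tool_rot: [165.0, -0.1, 87.6]
force: [1.2, -0.8, -1.6]
grip_width: 0.0198
```

>>> jog_arm(rows=[[1,0,-0.0005,0.002,0,0,0],[1,0,0,0,0,0,0],[1,0,0,0,0,0,0]])

```text
time_s: 11.5
tool_pos: [0.5591, -0.0288, 0.3387]
tool_rot: [165.0, -0.1, 87.6]
force: [3.4, 1.3, -0.7]
grip_width: 0.0197
```

>>> jog_arm(rows=[[1,0,0.001,0.0003,0,0,0],[1,0,0.001,0.0003,0,0,0],[1,0,0,0,0,0,0],[1,0,0,0,0,0,0]])

```text
time_s: 11.83
tool_pos: [0.5607, -0.0288, 0.3382]
tool_rot: [165.1, -0.0, 87.6]
force: [0.1, -0.5, -0.5]
grip_width: 0.0203
```

>>> jog_arm(rows=[[1,0,0.0005,0.0023,0,0,0],[1,0,0,0,0,0,0],[1,0,0,0,0,0,0]])

```text
time_s: 12.08
tool_pos: [0.5619, -0.0289, 0.3361]
tool_rot: [165.1, -0.0, 87.6]
force: [0.2, -0.2, -0.4]
grip_width: 0.0199
```

```bash
python3 go.py -.0 0 -.04 4; python3 -c "
from h import *; s=status.get_obs(); print(s['force'],s['wrist_torque'])"
```

```text
t 12.0833 now [ 0.0001  0.0002 -0.0382] [ 0.05  0.07 -2.43]
n 4 row [-0.0, -0.0002, 0.0004] [-0.02, -0.01, -0.01] |p| 0.0005 |w| 0.02
[ 0.20592241 -0.20113798 -0.37310172] [ 0.11572935  0.16316985 -0.05941355]
```

>>> jog_arm(rows=[[1,0,-0.0003,0.002,0,0,0],[1,0,0,0,0,0,0],[1,0,0,0,0,0,0]])

```text
time_s: 12.33
tool_pos: [0.5621, -0.0289, 0.3342]
tool_rot: [165.1, -0.0, 87.6]
force: [-1.0, 0.0, -0.1]
grip_width: 0.0198
```

>>> jog_arm(rows=[[1,0,-0.0003,0.002,0,0,0],[1,0,0,0,0,0,0],[1,0,0,0,0,0,0]])

```text
time_s: 12.58
tool_pos: [0.5624, -0.0289, 0.3322]
tool_rot: [165.0, -0.0, 87.6]
force: [-0.4, -0.2, -1.1]
grip_width: 0.02
```

>>> jog_arm(rows=[[1,0,0.001,0.0003,0,0,0],[1,0,0,0,0,0,0],[1,0,0,0,0,0,0]])

```text
time_s: 12.83
tool_pos: [0.5629, -0.0289, 0.332]
tool_rot: [165.2, -0.0, 87.6]
force: [-5.2, -0.3, 2.1]
grip_width: 0.0201
```

>>> jog_arm(rows=[[1,0,-0.001,0.0018,0,0,0],[1,0,0,0,0,0,0],[1,0,0,0,0,0,0]])

```text
time_s: 13.08
tool_pos: [0.5627, -0.0289, 0.33]
tool_rot: [165.1, -0.0, 87.6]
force: [-3.1, 0.2, -1.4]
grip_width: 0.0198
```

>>> jog_arm(rows=[[1,0,-0.0005,0.002,0,0,0],[1,0,0,0,0,0,0],[1,0,0,0,0,0,0]])

```text
time_s: 13.33
tool_pos: [0.5627, -0.0289, 0.3279]
tool_rot: [165.1, -0.0, 87.6]
force: [-3.9, 0.1, -0.5]
grip_width: 0.0198
```

```bash
python3 go.py -.0 0 -.04 4; python3 -c "
from h import *; s=status.get_obs(); print(s['force'],s['wrist_torque'])"
```

```text
t 13.3333 now [ 0.0007  0.0002 -0.0465] [ 0.05  0.1  -2.44]
n 4 row [-0.0, 0.0001, -0.0016] [-0.03, -0.01, -0.01] |p| 0.0016 |w| 0.03
[-3.85061587  0.1199326  -0.46450876] [ 0.06994056  1.05169954 -0.04972438]
```

>>> jog_arm(rows=[[1,0,-0.0007,0.002,0,0,0],[1,0,0,0,0,0,0],[1,0,0,0,0,0,0]])

```text
time_s: 13.58
tool_pos: [0.5627, -0.0289, 0.3259]
tool_rot: [165.1, -0.0, 87.6]
force: [-4.5, -1.0, -1.1]
grip_width: 0.0198
```

>>> jog_arm(rows=[[1,0,-0.0007,0.002,0,0,0],[1,0,0,0,0,0,0],[1,0,0,0,0,0,0]])

```text
time_s: 13.83
tool_pos: [0.5626, -0.0289, 0.3239]
tool_rot: [165.0, -0.0, 87.6]
force: [-3.7, 0.6, -0.6]
grip_width: 0.0201
```

>>> jog_arm(rows=[[1,0,-0.0008,0.002,0,0,0],[1,0,0,0,0,0,0],[1,0,0,0,0,0,0]])

```text
time_s: 14.08
tool_pos: [0.5626, -0.0289, 0.3219]
tool_rot: [165.0, -0.1, 87.6]
force: [-2.5, 0.0, -0.6]
grip_width: 0.0197
```

>>> jog_arm(rows=[[1,0,-0.0008,0.002,0,0,0],[1,0,0,0,0,0,0],[1,0,0,0,0,0,0]])

```text
time_s: 14.33
tool_pos: [0.5625, -0.0289, 0.3198]
tool_rot: [165.0, -0.1, 87.6]
force: [-0.8, 0.7, -1.8]
grip_width: 0.0199
```

```bash
python3 go.py -.0 0 -.04 4; python3 - <<'E'
from h import *
s=status.get_obs(); print(s['force'],s['wrist_torque'])
c='scene';im,d=cams.read_camera(c); cv2.imwrite('pics/scene4.png',im[:,:,::-1])
for n in ['wedge','wedge_head']:
    l=landmark_of(c,n)[:1]
    for k in l:
        a,b=k['position']; P=pt(c,a,b,d[int(a),int(b)])[0]; print(n,k['conf'],k['position'],SX.inv().apply(P-FACE).round(4))
cv2.imwrite('pics/c4.png',cv2.resize(im[110:270,130:330,::-1],(800,600),interpolation=cv2.INTER_CUBIC))
E
```

```text
t 14.3333 now [ 0.0011  0.0003 -0.0544] [ 0.06 -0.03 -2.43]
n 4 row [-0.0, 0.0007, -0.0035] [0.01, -0.01, -0.01] |p| 0.0036 |w| 0.02
[-0.76967227  0.71731988 -1.79370021] [0.20242325 0.43812377 0.01044618]
```

View pics/c4.png

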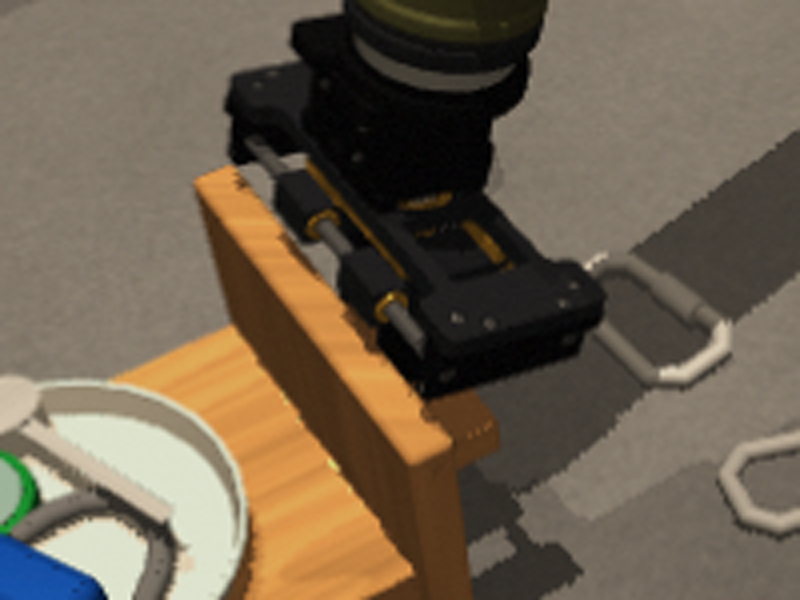

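The crop shows the gripper at the panel with the body clear of its top edge at about (330,330), and the wedge hidden behind the panel. I keep lowering in small steps.

>>> jog_arm(rows=[[1,0,-0.0005,0.002,0,0,0],[1,0,0,0,0,0,0],[1,0,0,0,0,0,0]])

```text
time_s: 14.73
tool_pos: [0.5626, -0.0289, 0.3182]
tool_rot: [164.9, -0.0, 87.6]
force: [-1.8, -0.4, 2.4]
grip_width: 0.0201
```

>>> jog_arm(rows=[[1,0,-0.0005,0.002,0,0,0],[1,0,0,0,0,0,0],[1,0,0,0,0,0,0]])

```text
time_s: 14.98
tool_pos: [0.5628, -0.0288, 0.3163]
tool_rot: [164.9, -0.0, 87.6]
force: [-1.9, -0.2, 3.9]
grip_width: 0.0198
```

Upward force is rising to about 4 N, so the wedge is seated by hand. Now I release and back off.

>>> jog_arm(rows=[[0.6,0,0,0,0,0,0],[0.6,0,0,0,0,0,0],[0.6,0,0,0,0,0,0],[0.6,0,0,0,0,0,0],[0.6,0,0,0,0,0,0]])

```text
time_s: 15.4
tool_pos: [0.5622, -0.0289, 0.3154]
tool_rot: [165.1, -0.1, 87.6]
force: [0.9, -0.1, 0.9]
grip_width: 0.0339
```

>>> jog_arm(rows=[[0.6,0,0,-0.006,0,0,0],[0.6,0,0,-0.012,0,0,0],[0.6,0,0,-0.02,0,0,0],[0.6,0,0,-0.02,0,0,0],[0.6,0,0,-0.02,0,0,0],[0.6,0,0,-0.02,0,0,0],[1,0,0,0,0,0,0],[1,0,0,0,0,0,0],[1,0,0,0,0,0,0]])

```text
time_s: 16.15
tool_pos: [0.5367, -0.0279, 0.4099]
tool_rot: [165.1, -0.0, 87.6]
force: [0.8, 1.0, -0.3]
grip_width: 0.022
```

```bash
cat > see.py <<'E'
import sys; from h import *
p,r,s=cur(); print(s['time_s'],p,s['tool_rot'],s['force'],s['grip_width'])
rr,cc=np.mgrid[0:420,0:560]
for c in ['wrist','scene','top']:
    P=cams.camera_params(c); im,d=cams.read_camera(c); cv2.imwrite(f'pics/{c}{sys.argv[1]}.png',im[:,:,::-1])
    Q=SX.inv().apply(pt(c,rr.ravel(),cc.ravel(),d.ravel(),P)-FACE).reshape(420,560,3)
    for k in landmark_of(c,'wedge_head')[:1]:
        a,b=k['position']; print(c,'head',round(k['conf'],2),np.round([a,b]),Q[int(a),int(b)].round(4))
    x,y,z=Q.reshape(-1,3).T
    m=(x>-.06)&(x<-.003)&(abs(y)<.014)&(z>.03)&(z<.085); q=Q.reshape(-1,3)[m]
    if m.sum()>8: 
        zt=np.percentile(q[:,2],95); t=q[q[:,2]>zt-.004]; print(c,'wedge pts',m.sum(),'top z',zt.round(4),'x',np.percentile(t[:,0],[3,97]).round(4),'y',np.percentile(t[:,1],[3,97]).round(4))
    m=(abs(z-.1)<.01)&(abs(x)<.04)&(abs(y)<.12)&(x>-.015); q=Q.reshape(-1,3)[m]
    if m.sum()>50: print(c,'panel top x',np.percentile(q[:,0],[2,50,98]).round(4))
E
python3 see.py 5
```

```text
16.15 [ 0.5367213  -0.02791109  0.40988074] [ 1.65064149e+02 -2.29138534e-02  8.75560462e+01] [ 0.75947902  0.98726086 -0.31374701] 0.022008964129999677
wrist head 0.97 [237. 278.] [-0.0141  0.0015  0.0724]
wrist wedge pts 1570 top z 0.0736 x [-0.0337 -0.0043] y [-0.0095  0.0093]
wrist panel top x [0.0138 0.0165 0.0203]
scene head 0.72 [190. 225.] [-0.0196 -0.006   0.074 ]
scene wedge pts 268 top z 0.0753 x [-0.0305 -0.0065] y [-0.0088  0.011 ]
scene panel top x [0.0024 0.0141 0.0235]
top panel top x [0.0083 0.0167 0.0225]
```

View pics/wrist5.png

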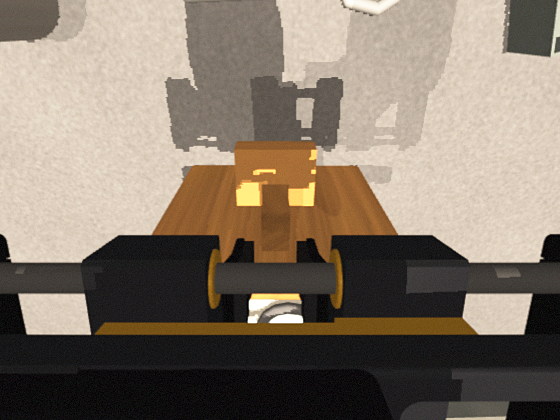

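The wedge stands by itself in the mortise, with its head at (278,237) in the wrist view and about 73 mm above the tenon. Next I close the fingers, straighten the tool and go above the head.

```bash
python3 - <<'E'
from h import *
p,r,s=cur(); Rv=rot(SY,0)
t1=FACE+SX.apply([-.0172,.0005,.0735+.012+.182]); t0=t1+[0,0,.04]; print(t1)
row(p,r,t0,Rv,6)
row(t0,Rv,t1,Rv,3)
E
```

```text
[ 0.60353603 -0.03018018  0.3725    ]
n 6 row [0.0001, 0.0111, 0.0012] [2.48, -0.01, -0.01] |p| 0.0112 |w| 2.48
n 3 row [0.0, 0.0, 0.0133] [0.0, 0.0, 0.0] |p| 0.0133 |w| 0.0
```

>>> jog_arm(rows=[[1,0,0.0111,0.0012,2.48,0,0],[1,0,0.0111,0.0012,2.48,0,0],[1,0,0.0111,0.0012,2.48,0,0],[1,0,0.0111,0.0012,2.48,0,0],[1,0,0.0111,0.0012,2.48,0,0],[1,0,0.0111,0.0012,2.48,0,0],[1,0,0,0.0133,0,0,0],[1,0,0,0.0133,0,0,0],[1,0,0,0.0133,0,0,0],[1,0,0,0,0,0,0],[1,0,0,0,0,0,0],[1,0,0,0,0,0,0]])

```text
time_s: 17.45
tool_pos: [0.6033, -0.0307, 0.3738]
tool_rot: [179.9, 0.0, 87.6]
force: [-0.4, 0.1, 0.7]
grip_width: 0.0002
```

```bash
python3 - <<'E'
from h import *
p,r,s=cur(); print(p,s['tool_rot'],s['force'],s['grip_width']); print('tip rel',SX.inv().apply(p+.182*r.apply([0,0,1])-FACE).round(4))
c='scene';im,d=cams.read_camera(c)
cv2.imwrite('pics/c6.png',cv2.resize(im[130:250,170:290,::-1],(600,600),interpolation=cv2.INTER_CUBIC))
E
```

```text
[ 0.60328379 -0.03068425  0.37375958] [1.79874106e+02 1.69590476e-05 8.75613606e+01] [-0.43820462  0.07443641  0.71269346] 0.00020900808807982238
tip rel [-0.017  -0.      0.0868]
```

View pics/c6.png

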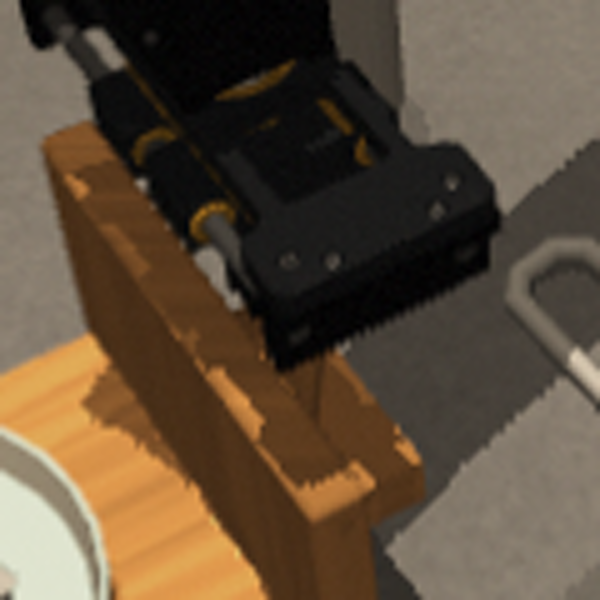

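The gripper is above the head, with the body clear above the panel's top edge and the wedge visible below it at (315,390). I now lower gently.

>>> jog_arm(rows=[[1,0,0,0.003,0,0,0],[1,0,0,0.003,0,0,0],[1,0,0,0.003,0,0,0],[1,0,0,0,0,0,0],[1,0,0,0,0,0,0]])

```text
time_s: 17.92
tool_pos: [0.6037, -0.0307, 0.3642]
tool_rot: [179.9, -0.0, 87.6]
force: [0.8, -0.5, -0.2]
grip_width: 0.0003
```

>>> jog_arm(rows=[[1,0,0,0.001,0,0,0],[1,0,0,0.001,0,0,0],[1,0,0,0.001,0,0,0],[1,0,0,0,0,0,0]])

```text
time_s: 18.25
tool_pos: [0.6038, -0.0306, 0.3613]
tool_rot: [179.9, -0.0, 87.6]
force: [0.5, -0.4, 0.1]
grip_width: 0.0002
```

>>> jog_arm(rows=[[1,0,0,0.001,0,0,0],[1,0,0,0.001,0,0,0],[1,0,0,0,0,0,0]])

```text
time_s: 18.5
tool_pos: [0.6038, -0.0304, 0.3605]
tool_rot: [179.9, -0.0, 87.6]
force: [-2.0, -1.2, 5.1]
grip_width: 0.0003
```

>>> jog_arm(rows=[[1,0,0,0.001,0,0,0],[1,0,0,0.001,0,0,0],[1,0,0,0,0,0,0]])

```text
time_s: 18.75
tool_pos: [0.604, -0.0303, 0.3588]
tool_rot: [179.8, -0.0, 87.6]
force: [-1.4, 0.3, 5.5]
grip_width: -0.0
```

>>> jog_arm(rows=[[1,0,0,0.001,0,0,0],[1,0,0,0.001,0,0,0],[1,0,0,0,0,0,0]])

```text
time_s: 19.0
tool_pos: [0.6042, -0.0303, 0.357]
tool_rot: [179.8, -0.0, 87.6]
force: [-0.6, 0.8, 6.6]
grip_width: -0.0
```

>>> jog_arm(rows=[[1,0,0,0.001,0,0,0],[1,0,0,0.001,0,0,0],[1,0,0,0,0,0,0]])

```text
time_s: 19.25
tool_pos: [0.6043, -0.0304, 0.3552]
tool_rot: [179.8, -0.0, 87.6]
force: [-0.4, -0.0, 7.7]
grip_width: 0.0007
```

>>> jog_arm(rows=[[1,0,0,0.001,0,0,0],[1,0,0,0.001,0,0,0],[1,0,0,0,0,0,0]])

```text
time_s: 19.5
tool_pos: [0.6045, -0.0304, 0.3534]
tool_rot: [179.7, -0.0, 87.6]
force: [0.1, 0.2, 6.9]
grip_width: 0.0006
```

>>> jog_arm(rows=[[1,0,0,0.001,0,0,0],[1,0,0,0.001,0,0,0],[1,0,0,0,0,0,0]])

```text
time_s: 19.75
tool_pos: [0.6047, -0.0303, 0.3516]
tool_rot: [179.7, -0.0, 87.6]
force: [-0.4, 0.2, 7.3]
grip_width: 0.0003
```

>>> jog_arm(rows=[[1,0,0,0.001,0,0,0],[1,0,0,0.001,0,0,0],[1,0,0,0,0,0,0]])

```text
time_s: 20.0
tool_pos: [0.6048, -0.0303, 0.3497]
tool_rot: [179.6, -0.0, 87.6]
force: [0.1, -0.4, 7.7]
grip_width: 0.0004
```

>>> jog_arm(rows=[[1,0,0,0.001,0,0,0],[1,0,0,0.001,0,0,0],[1,0,0,0,0,0,0]])

```text
time_s: 20.25
tool_pos: [0.605, -0.0304, 0.3479]
tool_rot: [179.6, -0.0, 87.6]
force: [0.2, 0.2, 6.9]
grip_width: 0.0004
```

>>> jog_arm(rows=[[1,0,0,0.001,0,0,0],[1,0,0,0.001,0,0,0],[1,0,0,0,0,0,0]])

```text
time_s: 20.5
tool_pos: [0.6052, -0.0304, 0.3461]
tool_rot: [179.6, -0.0, 87.6]
force: [1.8, 0.1, 8.3]
grip_width: 0.0009
```

>>> jog_arm(rows=[[1,0,0,0.001,0,0,0],[1,0,0,0.001,0,0,0],[1,0,0,0,0,0,0]])

```text
time_s: 20.75
tool_pos: [0.6053, -0.0304, 0.3443]
tool_rot: [179.5, -0.0, 87.6]
force: [2.2, -0.2, 8.5]
grip_width: 0.0006
```

>>> jog_arm(rows=[[1,0,0,0.001,0,0,0],[1,0,0,0.001,0,0,0],[1,0,0,0,0,0,0]])

```text
time_s: 21.0
tool_pos: [0.6055, -0.0304, 0.3425]
tool_rot: [179.5, -0.0, 87.6]
force: [2.2, -0.2, 9.2]
grip_width: 0.0005
```

>>> jog_arm(rows=[[1,0,0,0.001,0,0,0],[1,0,0,0.001,0,0,0],[1,0,0,0,0,0,0]])

```text
time_s: 21.25
tool_pos: [0.6057, -0.0303, 0.3411]
tool_rot: [179.4, -0.0, 87.6]
force: [1.8, -0.6, 12.2]
grip_width: 0.0001
```

>>> jog_arm(rows=[[1,0,0,0.001,0,0,0],[1,0,0,0.001,0,0,0],[1,0,0,0,0,0,0]])

```text
time_s: 21.5
tool_pos: [0.6057, -0.0301, 0.3408]
tool_rot: [179.4, 0.0, 87.6]
force: [-1.5, -1.4, 21.4]
grip_width: 0.0005
```

>>> jog_arm(rows=[[1,0,0,0.001,0,0,0],[1,0,0,0.001,0,0,0],[1,0,0,0,0,0,0]])

```text
time_s: 21.75
tool_pos: [0.6057, -0.0299, 0.3407]
tool_rot: [179.4, 0.1, 87.6]
force: [-6.1, -0.9, 31.0]
grip_width: 0.0002
```

The wedge has stopped: it moved only 0.4 mm as the force rose from 12 to 31 N, and its head is about 54 mm above the tenon. I lift off and check.

>>> jog_arm(rows=[[1,0,0,-0.003,0,0,0],[1,0,0,-0.01,0,0,0],[1,0,0,-0.025,0,0,0],[1,0,0,-0.03,0,0,0],[1,0,-0.03,-0.03,0,0,0],[1,0,-0.03,-0.02,0,0,0],[1,0,-0.03,0,0,0,0],[1,0,-0.03,0,0,0,0],[1,0,0,0,0,0,0],[1,0,0,0,0,0,0]])

```text
time_s: 22.58
tool_pos: [0.4831, -0.0253, 0.4513]
tool_rot: [179.8, 0.2, 87.5]
force: [0.5, 0.3, 0.8]
grip_width: 0.0003
```

```bash
python3 see.py 7; python3 - <<'E'
from h import *
c='scene';im=cv2.imread('pics/scene7.png');w=cv2.imread('pics/wrist7.png')
cv2.imwrite('pics/c7.png',np.hstack([cv2.resize(im[130:290,130:330],(400,320),interpolation=cv2.INTER_CUBIC),cv2.resize(w,(400,320))]))
rr,cc=np.mgrid[0:420,0:560]
for c in ['scene','top']:
    for tag,d in (('before',np.load(c+'0.npy')),('after',cams.read_camera(c)[1])):
        P=pt(c,rr.ravel(),cc.ravel(),d.ravel()); Q=SX.inv().apply(P-FACE); m=(abs(Q[:,2]-.1)<.012)&(abs(Q[:,0]-.011)<.03)&(abs(Q[:,1])<.11)
        print(c,tag,m.sum(),Q[m,0].mean().round(4),cv2.minAreaRect((Q[m,:2]*1000).astype(np.float32)))
E
```

```text
22.5833 [ 0.48314597 -0.02526405  0.45133014] [179.84684613   0.21341989  87.4811385 ] [0.5284551  0.29783198 0.83638486] 0.0002706997490262321
wrist wedge pts 25 top z 0.0521 x [-0.0307 -0.0277] y [-0.0018 -0.0008]
scene head 0.71 [199. 224.] [-0.0155 -0.0063  0.0542]
scene wedge pts 164 top z 0.0549 x [-0.0272 -0.0092] y [-0.0091  0.0113]
scene panel top x [0.0058 0.0175 0.0269]
top panel top x [0.0047 0.015  0.0256]
scene before 1342 0.0133 ((11.728414535522461, 0.22565460205078125), (23.08364486694336, 202.5815887451172), 0.009466484189033508)
scene after 1329 0.0173 ((15.773941040039062, 1.2360000610351562), (200.53904724121094, 22.926755905151367), 89.91065979003906)
top before 1350 0.0097 ((11.509092330932617, -0.1757965087890625), (198.8749237060547, 23.851524353027344), 89.9694595336914)
top after 270 0.0143 ((15.325506210327148, 78.85811614990234), (22.494773864746094, 40.5947265625), 1.4971659183502197)
```

View pics/c7.png

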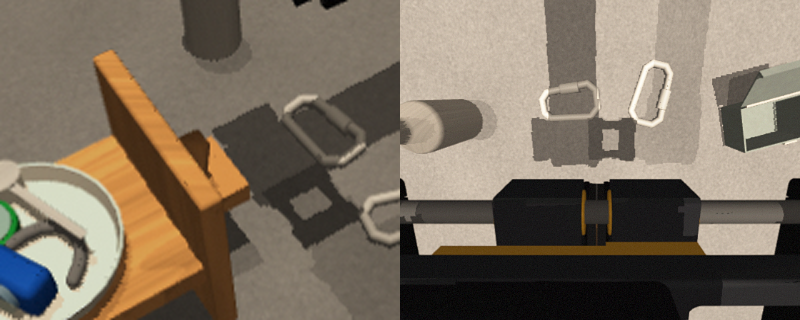

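The left crop shows the wedge upright in the tenon, with its head at about (200,150), and the panel flush with the board. The bottle and carabiners haven't moved. The panel moved in about 4 mm and the head stands about 54 mm above the tenon, within the range given for home. Handing in.

```bash
python3 -c "
from h import *; print(env.sign_off())"
```

```text
the job is handed in; nothing more can be done
None
```

The wedge is driven home in the near tenon's mortise and the panel is drawn up tight. I handed the job in at about 23 s of the 58 s allowed; sign-off gives no verdict.

- **Setting the wedge:** I took the wedge from the tin and set it thin end down, with its straight side against the panel. I let go with its head about 73 mm above the tenon, and it stood by itself.
- **Driving it:** I pressed it down in 2 mm steps at 5 to 9 N rather than striking it. It stopped at 12 N and moved only about 0.4 mm more as the force rose to 31 N. I stopped there, well below the 150 N that splits the tenon.
- **Last checks:** The head stands about 54 mm above the tenon, within the 44 to 67 mm given for home. The panel moved in about 4 mm, by the scene and top cameras, and the arm stood clear with no force reading. The bottle and carabiners looked unmoved in the pictures, but I did not measure them again.
- **Weaker readings:** In the last look, the arm hid much of the panel from the top camera. The wrist camera caught only a few wedge points, so its head height of about 52 mm is rough.

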